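Sort the ball knobs and present the big one on the dished plate

ROBOT

A 6-joint arm with a two-finger parallel gripper is mounted at the origin on a cart in front of the work surface, level with it; the furniture and walls round the work are solid. World frame = base frame: x ahead of the robot, y to its left, z up, the work surface at z = 0. Lengths are in m, angles in rad, forces in N, time in s.
With the tool pointing down it reaches from about 0.425 to 0.925 m from the base axis. Payload 12.5 kg.
Tool frame: the origin (TCP) lies on the centre line of the jaws, within the pads' length; the fingertips stand 14 mm ahead of it and the grasp point (between the pads) lies 5 mm behind it; z points along the fingers, y is the line along which they close (so a half turn about z gives the same grasp; the last joint's range is limited). The gripper opens to 85 mm and grips with 20 to 120 N. Pads are 22 mm wide; open, the fingers measure 114 mm over their backs; the gripper's body (76 mm by 85 mm) begins 54 mm behind the grasp point. The pads swing forward as they close: fully open they stand 13 mm farther back than shut.
Start: joints at [1.211, 0.491, 1.559, -0, 1.092, -0.106], TCP at [0.157, 0.605, 0.245] pointing down, gripper open.
Joint ranges: [-3.1, 3.1], [-0.84, 2.19], [0.05, 2.79], [-1.13, 4.28], [0.06, 2.93], [-2.69, 2.69]. Speed limits (rad/s): [2.22, 2.22, 2.79, 3.14, 3.14, 3.14].

INTERFACE

Orientations are given as a 3x3 rotation matrix whose columns are the frame's x, y, z axes.
In Python, from cell import * gives the robot as it stands.
- The arm moves only by the tool move_arm, never from a script. Its argument "deltas" is a list of rows, each an object with "linear": the shift along the tool's x, y, z in m, a list of three; "spin": the turn about the tool's z in rad. A call has 1 to 20 rows; each row is the pose to reach, as a shift and turn from the pose commanded when the call began, along the tool's axes at that moment; what a row does not reach only later rows make up. A row lasts 1/8 s, in which the tool goes at most 62.5 mm and 10.7 degrees, less where a joint would pass 70% of its speed; a pose out of reach is approached as far as the arm can. A call with a gripper value outside its range is refused whole. "jaw" is the finger opening in m, from 0 to 0.0854, set as the call begins (left out, the last holds). The fingers move at their own pace and stop on an object; "grip_force" is the grip in N (left out, the last holds). Time passes only in rows, so rows that repeat a pose let the fingers close. It gives the time, the measured TCP pose, the force, the opening and the grip force at its end, in the units of the state.
- observe(): the state, without advancing time (a new reading comes with each control period).
- capture(name): name is "scene" or "top"; returns the picture (420x560x3 uint8, red, green, blue); there is no depth.
- camera_info(name): a dict with "mtx" (3x3 intrinsics, pixels), "position" and "rotation" of the camera in the world. Camera axes: x right, y down, z forward; pixel columns grow to the right and rows downward; lengths in m; the calibration is good to about 2 mm. A picture is of the moment at which its call begins. camera_info takes no time and is no camera call.
- finish_job(): hands the job in; it is judged then, once.
The state is a dict: "time": time; "joint_positions": joint angles; "dq": joint speeds; "tau": joint torques, N m; "tcp_pos": TCP position; "tcp_rot": TCP orientation; "wrist_force": force on the tool from outside, world axes, zero at the start; "moment": the same for the moment, N m; "width": opening from 0.0 (shut) to 1.0 (fully open); "grip_force": force on a finger pad.
Only numpy, scipy, OpenCV 4.12 (cv2) and the standard library are available. Lean on these libraries where they do the work, as an engineer would, in place of code of your own. Each camera call takes 0.05 s, during which the arm holds its last target. There are 200 camera calls.

TASK

Sort the two loose wooden ball knobs by size: put the small one in the bowl and set the big one down in the middle of the dished plate. Then take the plate by its upright tab, lift it about 10 cm straight up off its stand and, staying over the stand, turn it a quarter turn so that the tab comes over the stand's peg, keeping the plate level and the ball resting in its middle all the way. Finish still holding the plate up there, still and level; leave the other things where they lie.

Things in the scene. Friction and masses are not known exactly. Their poses are not given: they have to be found in the camera images.
- big_ball_center (a point): centre of the big plain wooden ball, 36 mm across, 20 g; at the start it rests on top of one of two identical black posts (post tube 22 mm across, 30 mm tall; round foot 36 mm across, 4 mm high), centre about 46 mm above the worktop. Which post carries which ball varies.
- small_ball_center (a point): centre of the small plain wooden ball, 26 mm across, 10 g; at the start on the other black post, centre about 40 mm above the worktop
- bowl: round steel bowl, fixed to the worktop, 96 mm across the rim, 45 mm tall, wall 3 mm, inner floor 5 mm above its underside; origin at the centre of its underside, z up
- plate: round dished steel plate, 139 mm across, rim 25 mm high, 120 g, loose on the stand; origin at the centre of its underside, z up, tab at its -x. The hollow lies 4 mm above the underside in the middle, 8 mm at 22 mm radius, 14 mm at 42, 23 mm at 63: a ball let go near the middle rolls to the middle and rests there (big ball's centre then 22 mm above the origin)
- plate_tab (a point): grip point of the plate's upright tab, a flat piece 10 mm thick (plate's x) and 36 mm wide (plate's y), 88 mm from the plate's centre at its -x, standing up from a short arm at rim height to 62 mm above the underside; this point is mid thickness and width, 14 mm below the top. Pinch from above across the 10 mm
- stand: round wooden stand, fixed, 116 mm across, 20 mm high, the plate centred on it; origin at the centre of its underside, z up. At the start the plate's axes agree with the stand's within 0.1 rad, the tab at the stand's -x (robot's side); the peg is at the stand's -y, so the quarter turn is anticlockwise seen from above (+1.57 rad about z)
- peg_top (a point): top of the upright steel peg, 12 mm across, beside the stand, 88 mm from the stand's centre at its -y and 40 mm above the worktop; the tab has to end above it
- spare_bulb: bystander: white spare lamp standing on its face, 51 mm across, 58 mm tall; origin at the centre of its underside
- tape_roll: bystander: small black roll of tape lying flat, 55 mm across, 19 mm high; origin at the centre of its underside
- terminal_strip: bystander: white terminal strip, 19x66x16 mm, long along its y; origin at the centre of its underside
- switch_module: bystander: white switch insert, 50x24x36 mm; origin at the centre of its underside
Things that resemble listed ones, but are neither listed nor needed, are in the scene too. Leave any orange look-alike of the bowl alone.

How it is judged:
On the way, in this order (a step that is already met when the one before it is completed fails the run):
1. both balls are sorted and let go: the small one in the bowl, the big one in the middle of the plate, which still stands on its stand (horizontal distance between small_ball_center and bowl below 0.035 m and z of small_ball_center in the frame of bowl below 0.038 m and horizontal distance between big_ball_center and plate below 0.02 m and z of big_ball_center in the frame of plate below 0.035 m and contact force between the fingers and small_ball below 0.05 N and contact force between the fingers and big_ball below 0.05 N and z of plate in the frame of stand below 0.025 m), for 0.2 s.
2. the plate is lifted 3 cm or more off the stand, not yet turned, with the big ball in its middle (z of plate in the frame of stand above 0.05 m and angle between the x axis of plate and the x axis of stand, either way round below 0.5 rad and horizontal distance between big_ball_center and plate below 0.02 m), for 0.1 s.
At the end, for the whole second after the job is handed in: Fingers hold the plate 4 to 18 cm above its stand (centres within 40 mm seen from above), tab towards the peg within 0.2 rad, tilt under 0.14 rad, at rest; big ball at rest within 20 mm of the plate's middle, small ball in the bowl, both free of the fingers (horizontal distance between small_ball_center and bowl below 0.035 m and z of small_ball_center in the frame of bowl below 0.038 m and horizontal distance between big_ball_center and plate below 0.02 m and z of big_ball_center in the frame of plate below 0.035 m and contact force between the fingers and small_ball below 0.05 N and contact force between the fingers and big_ball below 0.05 N and z of plate in the frame of stand between 0.06 and 0.2 m and horizontal distance between plate and stand below 0.04 m and angle between the x axis of plate and the y axis of stand, either way round below 0.2 rad and y of plate_tab in the frame of stand below -0.04 m and angle between plate's own z axis and vertical below 0.14 rad and contact force between the fingers and plate above 1 N and contact force between plate and stand below 0.1 N and linear speed of plate below 0.03 m/s and linear speed of big_ball below 0.05 m/s); the arm keeps its last pose, push and grip.
It fails at once if the big ball is more than 28 mm off the middle of the lifted plate (z of plate in the frame of stand above 0.028 m and horizontal distance between big_ball_center and plate above 0.028 m).
It fails at once if the lifted plate is tilted by more than 0.2 rad (11 degrees) (z of plate in the frame of stand above 0.028 m and angle between plate's own z axis and vertical above 0.2 rad).
It fails at once if the big ball falls to the worktop (height (world z) of big_ball_center below 0.024 m).
It fails at once if the spare lamp, roll of tape, terminal strip or switch insert is moved more than 3 cm (distance of any of spare_bulb, tape_roll, terminal_strip, switch_module from where it was at the start of the episode above 0.03 m).
It also fails if it takes over 72 s, if anything falls off the work surface, if the arm or the gripper's body presses on something with over 40 N, if the wrist force passes 120 N, or if a joint passes its speed limit or range.

## Working session

There is one attempt and no reset: what is moved stays moved. The work goes in short steps, Python scripts to look and compute and a tool call to move; the robot and the scene stay as the last step left them, time stands still between calls to the robot, and variables do not carry over. Pictures are saved under pics/ and viewed, at most 10 in all, crops included, and the job is handed in when it is done.

Besides the shell and the picture viewer there is one more tool, called as name(argument=value, ...) on one line, values as JSON. move_arm: Moves the arm, as the interface text tells. Its arguments: {"type":"object","properties":{"deltas":{"type":"array"},"jaw":{"type":"number"},"grip_force":{"type":"number"}},"required":["deltas"]}

```bash
mkdir -p pics; python3 - <<'E'
from cell import *
import cv2
s=observe();print(s['time'],s['tcp_pos'],s['tcp_rot'],s['width'])
for n in('scene','top'):
    im=capture(n);cv2.imwrite(f'pics/{n}0.png',im[:,:,::-1]);c=camera_info(n);print(n,c)
E
```

```text
0.0 [0.15682385 0.60478913 0.24472135] [[-9.67963275e-01  2.51091516e-01 -3.86564913e-04]
 [ 2.51091788e-01  9.67962715e-01 -1.04691973e-03]
 [ 1.11307760e-04 -1.11044313e-03 -9.99999377e-01]] 0.9967848554440732
scene {'mtx': array([[409.0117105 ,   0.        , 273.33537881],
       [  0.        , 409.0117105 , 211.49734939],
       [  0.        ,   0.        ,   1.        ]]), 'position': array([ 0.06878377, -0.39550777,  0.76814282]), 'rotation': array([[ 0.72637525, -0.49195116,  0.47996151],
       [-0.68728399, -0.52442239,  0.50261505],
       [ 0.00444051, -0.69495699, -0.71903759]])}
top {'mtx': array([[460.43782756,   0.        , 289.12389953],
       [  0.        , 460.43782756, 208.79255153],
       [  0.        ,   0.        ,   1.        ]]), 'position': array([0.31427711, 0.08061529, 1.13066424]), 'rotation': array([[ 0.15035431, -0.96757248,  0.20297063],
       [-0.98861217, -0.14845451,  0.02464202],
       [ 0.00628896, -0.20436427, -0.97887471]])}
```

View pics/scene0.png

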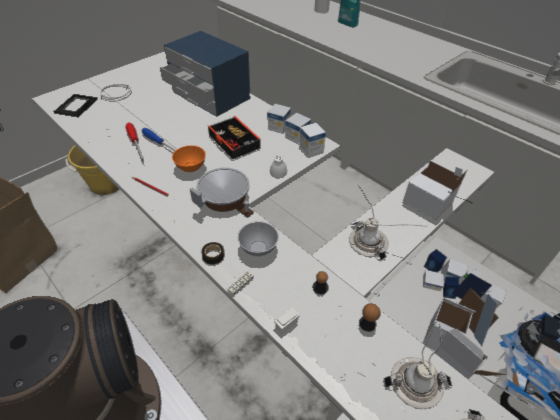

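View pics/top0.png

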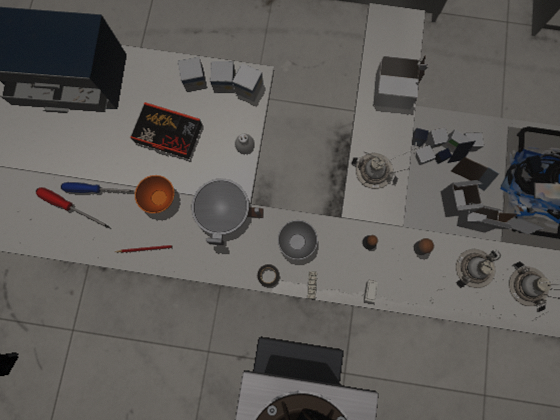

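The steel bowl is at top (298,241) / scene (258,240), and its orange look-alike at top (155,195) / scene (189,159). The plate is at top (220,206), with its tab at (214,238) and the peg at about (257,212). The balls on posts are at top (371,241), which looks smaller, and (425,246), which looks bigger. In the scene view they are at (321,277) and (371,312). The brown drawer boxes and the stand edge share their colour. Next I'll measure these and check them in a close crop.

```bash
cat > h.py <<'E'
import cv2,numpy as np
from cell import *
CI={n:camera_info(n) for n in('scene','top')}
def ray(n,p):
    c=CI[n];d=c['rotation']@np.linalg.inv(c['mtx'])@np.array([p[0],p[1],1.]);return c['position'],d/np.linalg.norm(d)
def plane(n,p,z):
    o,d=ray(n,p);return o+d*(z-o[2])/d[2]
def tri(ps,pt):
    (a,u),(b,v)=ray('scene',ps),ray('top',pt)
    t=np.linalg.lstsq(np.c_[u,-v],b-a,rcond=None)[0];A=a+t[0]*u;B=b+t[1]*v
    return (A+B)/2,np.linalg.norm(A-B)
def proj(n,X):
    c=CI[n];q=c['mtx']@c['rotation'].T@(np.asarray(X,float)-c['position']);return q[:2]/q[2]
def brown(im,box):
    x0,y0,x1,y1=box;h=cv2.cvtColor(im[y0:y1,x0:x1],cv2.COLOR_RGB2HSV)
    m=((h[...,0]<18)&(h[...,1]>90)&(h[...,2]>35)).astype(np.uint8)
    k=max(cv2.findContours(m,0,cv2.CHAIN_APPROX_NONE)[0],key=cv2.contourArea)
    (x,y),r=cv2.minEnclosingCircle(k);return np.array([x+x0,y+y0]),r,cv2.contourArea(k)
E
python3 - <<'E'
from h import *
S=cv2.imread('pics/scene0.png')[:,:,::-1];T=cv2.imread('pics/top0.png')[:,:,::-1]
for nm,bs,bt in(('A',(305,262,338,296),(355,228,388,256)),('B',(355,296,390,332),(410,230,440,262))):
    a=brown(S,bs);b=brown(T,bt);X,e=tri(a[0],b[0]);print(nm,a,b,X.round(4),round(e,4),
     'diam',2*a[1]/409*np.linalg.norm(X-CI['scene']['position']),2*b[1]/460*np.linalg.norm(X-CI['top']['position']))
def cr(I,x,y,w,h,f): return cv2.resize(I[y:y+h,x:x+w],None,fx=f,fy=f,interpolation=cv2.INTER_CUBIC)
a=cr(S,180,160,100,100,4);b=cr(T,180,165,100,100,4)
c=cr(S,300,250,100,100,2);d=cr(T,270,215,100,100,2);e=cr(T,350,210,100,100,2);f=cr(S,215,210,100,100,2)
cv2.imwrite('pics/c1.png',np.vstack([np.hstack([a,b]),np.hstack([c,d,e,f])])[:,:,::-1])
E
```

```text
A (array([321.5       , 277.31818199]), 5.876583576202393, 81.5) (array([371.88235283, 240.0882349 ]), 5.002262592315674, 60.0) [ 0.4954 -0.0992  0.0392] 0.0008 diam 0.025721746422442612 0.0243793367418691
B (array([370.5, 312.5]), 8.860122680664062, 212.0) (array([425.72222233, 245.27777767]), 6.842686653137207, 124.5) [ 0.5006 -0.2254  0.0456] 0.0011 diam 0.03720514431982435 0.03399455978992389
```

View pics/c1.png

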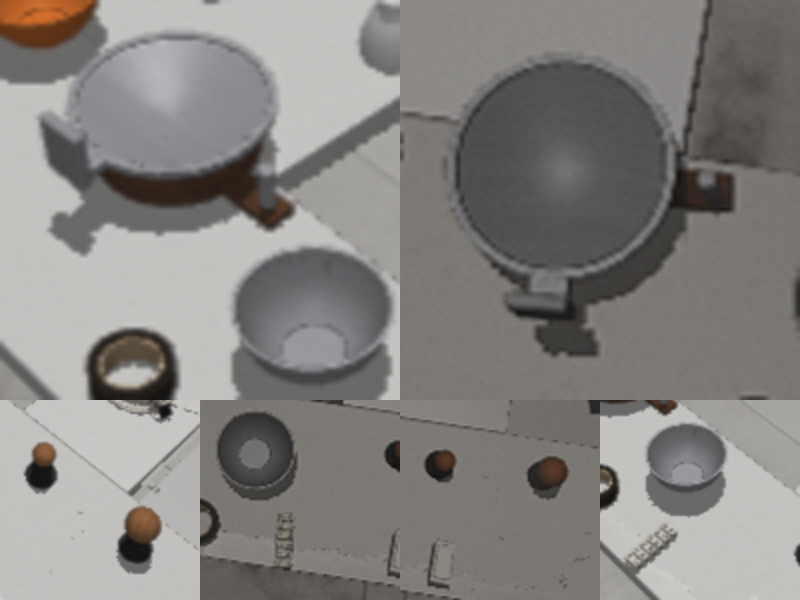

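The crop confirms the choice: A is the small ball and B the big one, both at the right heights and sizes. The plate's tab is on the robot side and the peg is at the right. Now the plate, tab, peg and bowl.

```bash
cat > m.py <<'E'
from h import *
from scipy.optimize import least_squares
def circ(P):
    r=least_squares(lambda q:np.hypot(P[:,0]-q[0],P[:,1]-q[1])-q[2],[*P.mean(0)[:2],.05],loss='soft_l1',f_scale=.001);return r.x,np.sqrt(np.mean(r.fun**2))
def rim(n,I,c,R,z,skip=None):
    # strongest radial edge near the expected rim radius
    g=cv2.GaussianBlur(cv2.cvtColor(I,cv2.COLOR_RGB2GRAY),(3,3),0).astype(np.float32);P=[]
    for a in np.arange(0,2*np.pi,.1):
        if skip and skip(a):continue
        rr=np.arange(R-.012,R+.012,.0007);q=np.array([proj(n,[c[0]+r*np.cos(a),c[1]+r*np.sin(a),z]) for r in rr],np.float32)
        v=cv2.remap(g,q[:,0].copy(),q[:,1].copy(),1).ravel();d=np.abs(np.gradient(v));i=len(d)-1-np.argmax(d[::-1]>.6*d.max())
        P.append(plane(n,q[i],z))
    return circ(np.array(P))
E
python3 - <<'E'
from m import *
S=cv2.imread('pics/scene0.png')[:,:,::-1];T=cv2.imread('pics/top0.png')[:,:,::-1]
cp=tri((223.3,186),(220.7,206.2));print('plate approx',cp)
pt=tri((247,197.5),(256.75,209.5));print('peg',pt)
cb=tri((258,232),(297.5,240.5));print('bowl approx',cb)
sk=lambda a:abs((a-np.pi+.0+np.pi)%(2*np.pi)-np.pi)<.5
for z in(.04,.045,.05):
  for n,I in(('scene',S),('top',T)):print(z,n,'plate',rim(n,I,cp[0],.0695,z,sk),'bowl',rim(n,I,cb[0],.048,z))
# tab top face corners
for s,t in(((180+40/4,160+113/4),(180+105/4,165+297/4)),((180+86/4,160+150/4),(180+172/4,165+292/4))):print('tab top',tri(s,t))
print('ctr',tri((180+65/4,160+132/4),(180+138/4,165+295/4)))
E
```

```text
plate approx (array([0.52255362, 0.27242819, 0.03929438]), np.float64(0.0017639106989582906))
peg (array([0.52555826, 0.18202798, 0.05838704]), np.float64(0.005366967444037566))
bowl approx (array([0.46630723, 0.07521194, 0.06322901]), np.float64(0.005869880375822106))
0.04 scene plate (array([0.52353316, 0.27696108, 0.074322  ]), np.float64(0.003576785088876886)) bowl (array([0.4721314 , 0.07997804, 0.04959357]), np.float64(0.004588389261941163))
0.04 top plate (array([0.52229917, 0.27289212, 0.06914024]), np.float64(0.003682043184374797)) bowl (array([0.46290024, 0.07457819, 0.05304852]), np.float64(0.002937666997652936))
0.045 scene plate (array([0.52034692, 0.27301029, 0.07397212]), np.float64(0.0027280443043362812)) bowl (array([0.46926524, 0.07659933, 0.04915968]), np.float64(0.003645188933443495))
0.045 top plate (array([0.52119288, 0.27211237, 0.06876943]), np.float64(0.003749730899596467)) bowl (array([0.46236175, 0.07460072, 0.05265306]), np.float64(0.0028418139083373453))
0.05 scene plate (array([0.5173604 , 0.26825695, 0.07324916]), np.float64(0.002907932097403879)) bowl (array([0.46675117, 0.07343079, 0.04880141]), np.float64(0.002935418408396483))
0.05 top plate (array([0.52017201, 0.27141546, 0.06837146]), np.float64(0.0034751111398170173)) bowl (array([0.46158552, 0.07467955, 0.0524468 ]), np.float64(0.0029497571895050648))
tab top (array([0.43264282, 0.28440479, 0.08017763]), np.float64(0.00010215122251742407))
tab top (array([0.44168112, 0.24958943, 0.06734062]), np.float64(0.002552754305224596))
ctr (array([0.43765567, 0.26716556, 0.07264491]), np.float64(0.0004079936972052341))
```

```bash
cat >> h.py <<'E'
def go(*W):
    s=observe();R=s['tcp_rot'];print('t',round(s['time'],2),'tcp',s['tcp_pos'].round(4),'w',round(s['width'],3),'F',np.round(s['wrist_force'],1),'yang',round(float(np.arctan2(R[1,1],R[0,1])),3))
    for w in W:print(w,'->',(R.T@(np.array(w)-s['tcp_pos'])).round(4))
E
python3 - <<'E'
from h import *
for p in((256.75,209.5),(256,211)):print('peg top-view',plane('top',p,.04))
print('peg scene',plane('scene',(247,197.5),.04),plane('scene',(247,199),.04))
f=lambda x,y:(180+x/4,165+y/4)
print([proj('top',X) for X in([.521,.1845,.04],)],[proj('scene',X) for X in([.521,.1845,.04],)])
for p in((105,297),(170,292),(138,295)):print('tab top',plane('top',f(*p),.082))
for p in((40,113),(86,150),(65,132)):print('tab scene',plane('scene',(180+p[0]/4,160+p[1]/4),.082))
go((.45,.35,.245),(.4954,-.0992,.15),(.4954,-.0992,.035),(.4954,-.0992,.12))
E
```

```text
peg top-view [0.52682792 0.18518522 0.04      ]
peg top-view [0.52290189 0.18636665 0.04      ]
peg scene [0.53990562 0.1957818  0.04      ] [0.53630375 0.19161699 0.04      ]
[array([256.63275652, 211.87745111])] [array([244.2545208 , 203.33025753])]
tab top [0.43239226 0.28407483 0.082     ]
tab top [0.44086466 0.24780397 0.082     ]
tab top [0.43638593 0.26561053 0.082     ]
tab scene [0.43172436 0.28258059 0.082     ]
tab scene [0.43275941 0.2366497  0.082     ]
tab scene [0.43287363 0.25816104 0.082     ]
t 0.1 tcp [0.1569 0.6048 0.2448] w 1.001 F [-0.3 -0.2  0.4] yang 1.317
(0.45, 0.35, 0.245) -> [-3.477e-01 -1.730e-01 -1.000e-04]
(0.4954, -0.0992, 0.15) -> [-0.5045 -0.5963  0.0953]
(0.4954, -0.0992, 0.035) -> [-0.5045 -0.5962  0.2103]
(0.4954, -0.0992, 0.12) -> [-0.5045 -0.5963  0.1253]
```

move_arm(deltas=[{"linear": [-0.06,-0.03,0],"spin": 0},{"linear": [-0.12,-0.06,0],"spin": 0},{"linear": [-0.17,-0.085,0],"spin": 0},{"linear": [-0.23,-0.115,0],"spin": 0},{"linear": [-0.29,-0.145,0],"spin": 0},{"linear": [-0.348,-0.173,0],"spin": 0},{"linear": [-0.37,-0.23,0.01],"spin": 0},{"linear": [-0.39,-0.285,0.02],"spin": 0},{"linear": [-0.41,-0.34,0.03],"spin": 0},{"linear": [-0.43,-0.395,0.04],"spin": 0},{"linear": [-0.45,-0.45,0.05],"spin": 0},{"linear": [-0.47,-0.505,0.07],"spin": 0},{"linear": [-0.49,-0.56,0.09],"spin": 0},{"linear": [-0.5045,-0.5963,0.095],"spin": 0},{"linear": [-0.5045,-0.5963,0.095],"spin": 0},{"linear": [-0.5045,-0.5963,0.095],"spin": 0},{"linear": [-0.5045,-0.5963,0.095],"spin": 0}], jaw=0.085, grip_force=20)

```text
time: 2.22
tcp_pos: [0.4954, -0.0978, 0.1505]
tcp_rot: [[-0.968, 0.25, 0.0], [0.25, 0.968, 0.0], [-0.0, 0.0, -1.0]]
wrist_force: [0.5, -0.2, 0.0]
width: 0.995
grip_force: 0.0
```

```bash
python3 - <<'E'
from h import *
go((.4954,-.0992,.035))
E
```

```text
t 2.23 tcp [ 0.4954 -0.0978  0.1505] w 0.995 F [ 0.5 -0.2  0. ] yang 1.318
(0.4954, -0.0992, 0.035) -> [-0.0003 -0.0014  0.1155]
```

move_arm(deltas=[{"linear": [0,-0.001,0.04],"spin": 0},{"linear": [0,-0.001,0.08],"spin": 0},{"linear": [0,-0.001,0.1],"spin": 0},{"linear": [0,-0.001,0.114],"spin": 0},{"linear": [0,-0.001,0.114],"spin": 0},{"linear": [0,-0.001,0.114],"spin": 0}])

```text
time: 2.98
tcp_pos: [0.4956, -0.0997, 0.037]
tcp_rot: [[-0.968, 0.251, 0.001], [0.251, 0.968, -0.0], [-0.001, 0.0, -1.0]]
wrist_force: [1.1, -0.4, -0.0]
width: 0.993
grip_force: 0.0
```

move_arm(deltas=[{"linear": [0,0,0],"spin": 0},{"linear": [0,0,0],"spin": 0},{"linear": [0,0,0],"spin": 0},{"linear": [0,0,0],"spin": 0},{"linear": [0,0,0],"spin": 0},{"linear": [0,0,0],"spin": 0},{"linear": [0,0,0],"spin": 0},{"linear": [0,0,0],"spin": 0}], jaw=0.02, grip_force=20)

```text
time: 3.98
tcp_pos: [0.4956, -0.0994, 0.0367]
tcp_rot: [[-0.968, 0.251, 0.001], [0.251, 0.968, 0.0], [-0.001, 0.0, -1.0]]
wrist_force: [2.0, 6.5, 6.2]
width: 0.287
grip_force: 19.3
```

```bash
python3 - <<'E'
from h import *
go((.4954,-.0992,.13),(.466,.0755,.13),(.466,.0755,.052))
E
```

```text
t 3.98 tcp [ 0.4956 -0.0994  0.0367] w 0.287 F [2.  6.5 6.2] yang 1.317
(0.4954, -0.0992, 0.13) -> [ 0.0001  0.0001 -0.0933]
(0.466, 0.0755, 0.13) -> [ 0.0725  0.1619 -0.0933]
(0.466, 0.0755, 0.052) -> [ 0.0725  0.1618 -0.0153]
```

move_arm(deltas=[{"linear": [0,0,-0.03],"spin": 0},{"linear": [0,0,-0.06],"spin": 0},{"linear": [0,0,-0.093],"spin": 0},{"linear": [0.02,0.04,-0.093],"spin": 0},{"linear": [0.04,0.085,-0.093],"spin": 0},{"linear": [0.06,0.13,-0.093],"spin": 0},{"linear": [0.0725,0.162,-0.093],"spin": 0},{"linear": [0.0725,0.162,-0.093],"spin": 0},{"linear": [0.0725,0.162,-0.093],"spin": 0},{"linear": [0.0725,0.162,-0.093],"spin": 0}])

```text
time: 5.22
tcp_pos: [0.466, 0.0744, 0.1293]
tcp_rot: [[-0.968, 0.252, 0.0], [0.252, 0.968, 0.0], [-0.0, 0.0, -1.0]]
wrist_force: [0.5, -0.3, -0.3]
width: 0.286
grip_force: 19.7
```

```bash
python3 - <<'E'
from h import *
go((.466,.0755,.052))
S=capture('scene');T=capture('top')
f=lambda I,x,y:cv2.resize(I[y:y+130,x:x+130],None,fx=3,fy=3)
cv2.imwrite('pics/c2.png',np.hstack([f(S,200,160),f(T,235,175)])[:,:,::-1])
E
```

```text
t 5.22 tcp [0.466  0.0744 0.1293] w 0.286 F [ 0.5 -0.3 -0.3] yang 1.316
(0.466, 0.0755, 0.052) -> [0.0003 0.0011 0.0773]
```

View pics/c2.png

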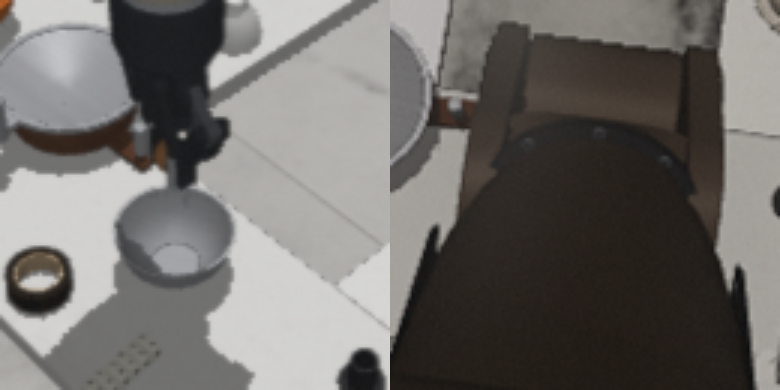

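The right post (crop 363,372) is now empty. The gripper, still holding the ball at 24.5 mm opening, is over the back edge of the bowl as seen from this slanted camera. I'll lower it and release.

move_arm(deltas=[{"linear": [0,0.001,0.04],"spin": 0},{"linear": [0,0.001,0.065],"spin": 0},{"linear": [0,0.001,0.077],"spin": 0},{"linear": [0,0.001,0.077],"spin": 0},{"linear": [0,0.001,0.077],"spin": 0}])

```text
time: 5.95
tcp_pos: [0.4664, 0.0761, 0.053]
tcp_rot: [[-0.968, 0.251, 0.001], [0.251, 0.968, 0.0], [-0.001, 0.0, -1.0]]
wrist_force: [-0.2, 0.4, 0.0]
width: 0.283
grip_force: 19.7
```

move_arm(deltas=[{"linear": [0,0,0],"spin": 0},{"linear": [0,0,0],"spin": 0},{"linear": [0,0,0],"spin": 0},{"linear": [0,0,0],"spin": 0},{"linear": [0,0,-0.04],"spin": 0},{"linear": [0,0,-0.09],"spin": 0},{"linear": [0,0,-0.09],"spin": 0},{"linear": [0,0,-0.09],"spin": 0}], jaw=0.045)

```text
time: 6.95
tcp_pos: [0.4658, 0.0762, 0.1421]
tcp_rot: [[-0.968, 0.251, -0.0], [0.251, 0.968, 0.0], [0.0, 0.0, -1.0]]
wrist_force: [0.6, -0.1, 0.7]
width: 0.531
grip_force: 0.0
```

```bash
python3 - <<'E'
from h import *
go((.5006,-.2254,.142),(.5006,-.2254,.046))
E
```

```text
t 6.95 tcp [0.4658 0.0762 0.1421] w 0.531 F [ 0.6 -0.1  0.7] yang 1.317
(0.5006, -0.2254, 0.142) -> [-0.1094 -0.2831  0.    ]
(0.5006, -0.2254, 0.046) -> [-0.1095 -0.2832  0.096 ]
```

move_arm(deltas=[{"linear": [-0.02,-0.05,0],"spin": 0},{"linear": [-0.04,-0.105,0],"spin": 0},{"linear": [-0.06,-0.16,0],"spin": 0},{"linear": [-0.08,-0.215,0],"spin": 0},{"linear": [-0.1,-0.265,0],"spin": 0},{"linear": [-0.1095,-0.283,0],"spin": 0},{"linear": [-0.1095,-0.283,0],"spin": 0},{"linear": [-0.1095,-0.283,0],"spin": 0},{"linear": [-0.1095,-0.283,0],"spin": 0}], jaw=0.085)

```text
time: 8.07
tcp_pos: [0.5009, -0.224, 0.1422]
tcp_rot: [[-0.968, 0.25, -0.0], [0.25, 0.968, 0.0], [0.001, 0.0, -1.0]]
wrist_force: [-0.7, 0.6, -0.1]
width: 0.998
grip_force: 0.0
```

```bash
python3 - <<'E'
from m import *
S=capture('scene');T=capture('top')
go((.5006,-.2254,.047))
f=lambda I,x,y,w,h:cv2.resize(I[y:y+h,x:x+w],None,fx=6,fy=6,interpolation=cv2.INTER_CUBIC)
cv2.imwrite('pics/c3.png',np.vstack([np.hstack([f(S,185,180,60,40),f(T,190,215,60,40)]),np.hstack([f(S,230,215,60,50),f(T,270,215,60,50)])])[:,:,::-1])
for n,I,b in(('scene',S,(240,220,280,265)),('top',T,(280,225,315,260))):
  try:
    q=brown(I,b);print(n,q,plane(n,q[0],.018))
  except Exception as e:print(n,e)
  print(rim(n,I,(.466,.0755),.048,.045))
E
```

```text
t 8.18 tcp [ 0.5011 -0.2244  0.1424] w 0.999 F [0.1 0.4 0. ] yang 1.318
(0.5006, -0.2254, 0.047) -> [ 0.0002 -0.0011  0.0954]
scene (array([257.5       , 244.72222137]), 4.954834461212158, 64.0) [0.46710972 0.07510631 0.018     ]
(array([0.46850454, 0.07569347, 0.04936791]), np.float64(0.00392800172166258))
top (array([297., 242.]), 4.472236156463623, 31.5) [0.46631953 0.07728279 0.018     ]
(array([0.46411503, 0.07445848, 0.05222616]), np.float64(0.00480241942863742))
```

View pics/c3.png

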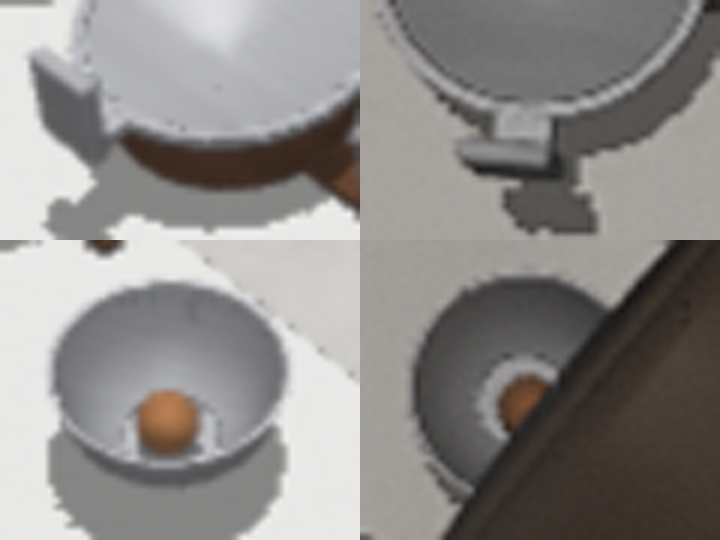

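The small ball sits on the bowl floor: scene (257,245), measured (0.467,0.076). The tab's top face is centred at about scene (196,192) and top (214,239.5). Now the big ball.

move_arm(deltas=[{"linear": [0,-0.001,0.04],"spin": 0},{"linear": [0,-0.001,0.075],"spin": 0},{"linear": [0,-0.001,0.095],"spin": 0},{"linear": [0,-0.001,0.095],"spin": 0},{"linear": [0,-0.001,0.095],"spin": 0}])

```text
time: 8.8
tcp_pos: [0.5011, -0.2261, 0.0481]
tcp_rot: [[-0.968, 0.251, 0.001], [0.251, 0.968, -0.0], [-0.001, -0.0, -1.0]]
wrist_force: [-0.3, -0.0, -0.9]
width: 0.994
grip_force: 0.0
```

move_arm(deltas=[{"linear": [0,0,0],"spin": 0},{"linear": [0,0,0],"spin": 0},{"linear": [0,0,0],"spin": 0},{"linear": [0,0,0],"spin": 0},{"linear": [0,0,0],"spin": 0},{"linear": [0,0,0],"spin": 0},{"linear": [0,0,0],"spin": 0},{"linear": [0,0,-0.05],"spin": 0},{"linear": [0,0,-0.1],"spin": 0},{"linear": [0,0,-0.1],"spin": 0}], jaw=0.03)

```text
time: 10.05
tcp_pos: [0.5019, -0.2269, 0.1507]
tcp_rot: [[-0.968, 0.251, 0.006], [0.251, 0.968, -0.003], [-0.006, -0.002, -1.0]]
wrist_force: [-0.0, 1.5, -0.5]
width: 0.403
grip_force: 20.3
```

```bash
python3 - <<'E'
from h import *
print(tri((196,192.2),(214.3,239.5)),plane('top',(214.3,239.5),.082),plane('scene',(196,192.2),.082))
for p in((207,240),(221.3,239.2)):print(plane('top',p,.082))
go((.45,.0755,.147),(.521,.2725,.147),(.521,.2725,.054))
E
```

```text
(array([0.43601597, 0.26621794, 0.07687538]), np.float64(0.0018465111396728886)) [0.43461222 0.26574606 0.082     ] [0.43411001 0.26089547 0.082     ]
[0.43094934 0.28205448 0.082     ]
[0.43771874 0.25002325 0.082     ]
t 10.05 tcp [ 0.5019 -0.2269  0.1507] w 0.403 F [-0.   1.5 -0.5] yang 1.317
(0.45, 0.0755, 0.147) -> [0.1261 0.2797 0.0024]
(0.521, 0.2725, 0.147) -> [0.1069 0.4882 0.0022]
(0.521, 0.2725, 0.054) -> [0.1074 0.4884 0.0952]
```

move_arm(deltas=[{"linear": [0.01,0.045,0],"spin": 0},{"linear": [0.02,0.1,0],"spin": 0},{"linear": [0.03,0.155,0],"spin": 0},{"linear": [0.045,0.21,0],"spin": 0},{"linear": [0.06,0.265,0],"spin": 0},{"linear": [0.07,0.32,0],"spin": 0},{"linear": [0.085,0.375,0],"spin": 0},{"linear": [0.095,0.43,0],"spin": 0},{"linear": [0.105,0.475,0],"spin": 0},{"linear": [0.107,0.488,0],"spin": 0},{"linear": [0.107,0.488,0],"spin": 0},{"linear": [0.107,0.488,0],"spin": 0},{"linear": [0.107,0.488,0.05],"spin": 0},{"linear": [0.107,0.488,0.05],"spin": 0},{"linear": [0.107,0.488,0.05],"spin": 0}])

```text
time: 11.92
tcp_pos: [0.5203, 0.2724, 0.0985]
tcp_rot: [[-0.968, 0.252, 0.001], [0.252, 0.968, 0.0], [-0.001, 0.0, -1.0]]
wrist_force: [0.1, -0.5, 0.4]
width: 0.407
grip_force: 20.3
```

```bash
python3 - <<'E'
from h import *
go((.521,.2725,.053))
E
```

```text
t 11.93 tcp [0.5203 0.2724 0.0985] w 0.407 F [ 0.1 -0.5  0.4] yang 1.316
(0.521, 0.2725, 0.053) -> [-0.0007  0.0002  0.0455]
```

move_arm(deltas=[{"linear": [-0.001,0,0.02],"spin": 0},{"linear": [-0.001,0,0.035],"spin": 0},{"linear": [-0.001,0,0.046],"spin": 0},{"linear": [-0.001,0,0.046],"spin": 0},{"linear": [-0.001,0,0.046],"spin": 0}])

```text
time: 12.55
tcp_pos: [0.5209, 0.2729, 0.0518]
tcp_rot: [[-0.968, 0.251, 0.001], [0.251, 0.968, 0.0], [-0.0, 0.0, -1.0]]
wrist_force: [-0.6, -0.4, 0.5]
width: 0.407
grip_force: 20.3
```

move_arm(deltas=[{"linear": [0,0,0],"spin": 0},{"linear": [0,0,0],"spin": 0},{"linear": [0,0,0],"spin": 0},{"linear": [0,0,0],"spin": 0},{"linear": [0,0,0],"spin": 0},{"linear": [0,0,-0.03],"spin": 0},{"linear": [0,0,-0.07],"spin": 0},{"linear": [0,0,-0.12],"spin": 0},{"linear": [0.1,-0.02,-0.12],"spin": 0},{"linear": [0.1,-0.02,-0.12],"spin": 0},{"linear": [0.1,-0.02,-0.12],"spin": 0}], jaw=0.055)

```text
time: 13.92
tcp_pos: [0.4166, 0.2785, 0.1718]
tcp_rot: [[-0.968, 0.25, -0.001], [0.25, 0.968, -0.0], [0.0, -0.0, -1.0]]
wrist_force: [-0.0, 0.4, 0.2]
width: 0.644
grip_force: 0.0
```

```bash
python3 - <<'E'
from m import *
S=capture('scene');T=capture('top')
go()
f=lambda I,x,y,w,h:cv2.resize(I[y:y+h,x:x+w],None,fx=4,fy=4,interpolation=cv2.INTER_CUBIC)
cv2.imwrite('pics/c4.png',np.hstack([f(S,180,140,90,90),f(T,175,160,90,90)])[:,:,::-1])
for n,I,b in(('scene',S,(200,165,246,200)),('top',T,(195,182,245,230))):
  try:
    q=brown(I,b);print(n,q,plane(n,q[0],.042))
  except Exception as e:print(n,e)
E
```

```text
t 14.03 tcp [0.4193 0.2788 0.1717] w 0.641 F [-0.6 -0.5  0. ] yang 1.318
scene (array([222.5       , 184.83333397]), 6.346578598022461, 105.0) [0.5229728  0.27457104 0.042     ]
top (array([219.3046875, 206.15625  ]), 7.050703048706055, 123.5) [0.52086338 0.27573309 0.042     ]
```

View pics/c4.png

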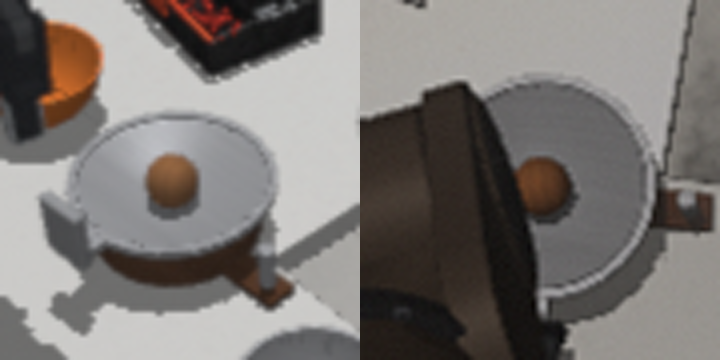

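The ball rests in the middle of the plate, at scene (222.5,185) and top (219,206), which is about (0.522,0.2745). From plate centre and tab (0.4346,0.2645) the plate yaw is about 0.11. Next I'll line up over the tab.

```bash
python3 - <<'E'
from h import *
go((.4345,.264,.13))
E
```

```text
t 14.03 tcp [0.4193 0.2788 0.1717] w 0.641 F [-0.6 -0.5  0. ] yang 1.318
(0.4345, 0.264, 0.13) -> [-0.0184 -0.0105  0.0417]
```

move_arm(deltas=[{"linear": [-0.005,-0.002,0],"spin": 0.18},{"linear": [-0.01,-0.005,0],"spin": 0.36},{"linear": [-0.018,-0.0105,0],"spin": 0.54},{"linear": [-0.018,-0.0105,0],"spin": 0.72},{"linear": [-0.018,-0.0105,0],"spin": 0.9},{"linear": [-0.018,-0.0105,0],"spin": 1.08},{"linear": [-0.018,-0.0105,0.02],"spin": 1.207},{"linear": [-0.018,-0.0105,0.042],"spin": 1.207},{"linear": [-0.018,-0.0105,0.042],"spin": 1.207},{"linear": [-0.018,-0.0105,0.042],"spin": 1.207},{"linear": [-0.018,-0.0105,0.042],"spin": 1.207}], jaw=0.045)

```text
time: 15.4
tcp_pos: [0.4341, 0.2639, 0.13]
tcp_rot: [[-0.11, 0.994, 0.001], [0.994, 0.11, 0.001], [0.0, 0.001, -1.0]]
wrist_force: [0.3, 0.9, 0.1]
width: 0.531
grip_force: 0.0
```

```bash
python3 - <<'E'
from h import *
go((.4345,.264,.066))
S=capture('scene')
cv2.imwrite('pics/c5.png',cv2.resize(S[110:220,150:290],None,fx=5,fy=5,interpolation=cv2.INTER_CUBIC)[:,:,::-1])
E
```

```text
t 15.4 tcp [0.4341 0.2639 0.13  ] w 0.531 F [0.3 0.9 0.1] yang 0.11
(0.4345, 0.264, 0.066) -> [0.     0.0003 0.064 ]
```

View pics/c5.png

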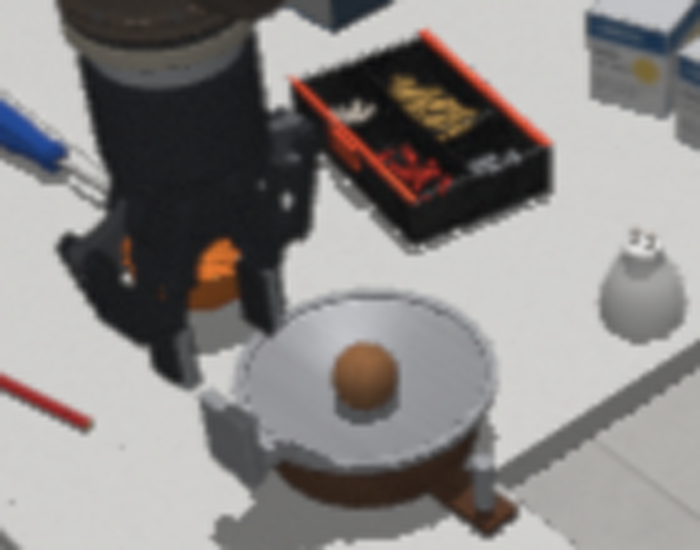

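The open fingers straddle the tab (crop 235,420) and line up with it, and the ball is central. I'll descend and close in steps.

move_arm(deltas=[{"linear": [0,0,0.025],"spin": 0},{"linear": [0,0,0.045],"spin": 0},{"linear": [0,0,0.058],"spin": 0},{"linear": [0,0,0.064],"spin": 0},{"linear": [0,0,0.064],"spin": 0},{"linear": [0,0,0.064],"spin": 0}])

```text
time: 16.2
tcp_pos: [0.4338, 0.2639, 0.0658]
tcp_rot: [[-0.11, 0.994, 0.001], [0.994, 0.11, 0.0], [0.0, 0.001, -1.0]]
wrist_force: [0.2, -0.2, -0.2]
width: 0.526
grip_force: 0.0
```

move_arm(deltas=[{"linear": [0,0,0],"spin": 0},{"linear": [0,0,0],"spin": 0},{"linear": [0,0,0],"spin": 0}], jaw=0.016)

```text
time: 16.58
tcp_pos: [0.4337, 0.2638, 0.0655]
tcp_rot: [[-0.11, 0.994, 0.0], [0.994, 0.11, 0.0], [0.0, 0.0, -1.0]]
wrist_force: [-0.5, 0.9, 0.2]
width: 0.184
grip_force: 0.0
```

move_arm(deltas=[{"linear": [0,0,0],"spin": 0},{"linear": [0,0,0],"spin": 0},{"linear": [0,0,0],"spin": 0},{"linear": [0,0,0],"spin": 0},{"linear": [0,0,0],"spin": 0},{"linear": [0,0,0],"spin": 0}], jaw=0.003, grip_force=20)

```text
time: 17.32
tcp_pos: [0.4336, 0.2638, 0.0654]
tcp_rot: [[-0.11, 0.994, 0.0], [0.994, 0.11, 0.0], [0.0, 0.0, -1.0]]
wrist_force: [0.4, -1.2, 3.7]
width: 0.115
grip_force: 21.2
```

move_arm(deltas=[{"linear": [0,0,0],"spin": 0},{"linear": [0,0,0],"spin": 0},{"linear": [0,0,0],"spin": 0},{"linear": [0,0,0],"spin": 0}], jaw=0.0, grip_force=80)

```text
time: 17.82
tcp_pos: [0.4336, 0.2638, 0.0655]
tcp_rot: [[-0.11, 0.994, 0.0], [0.994, 0.11, 0.0], [0.0, 0.0, -1.0]]
wrist_force: [-0.7, -0.7, 5.9]
width: 0.1
grip_force: 78.1
```

```bash
python3 - <<'E'
from h import *
go()
S=capture('scene')
q=brown(S,(200,165,246,200));print(q,plane('scene',q[0],.042))
E
```

```text
t 17.82 tcp [0.4336 0.2638 0.0655] w 0.1 F [-0.7 -0.7  5.9] yang 0.11
(array([221.875 , 184.1875]), 6.1888628005981445, 100.5) [0.52334921 0.27768257 0.042     ]
```

move_arm(deltas=[{"linear": [0,0,-0.001],"spin": 0},{"linear": [0,0,-0.003],"spin": 0},{"linear": [0,0,-0.006],"spin": 0},{"linear": [0,0,-0.01],"spin": 0},{"linear": [0,0,-0.014],"spin": 0},{"linear": [0,0,-0.018],"spin": 0},{"linear": [0,0,-0.022],"spin": 0},{"linear": [0,0,-0.026],"spin": 0},{"linear": [0,0,-0.03],"spin": 0},{"linear": [0,0,-0.034],"spin": 0},{"linear": [0,0,-0.037],"spin": 0},{"linear": [0,0,-0.039],"spin": 0},{"linear": [0,0,-0.04],"spin": 0},{"linear": [0,0,-0.04],"spin": 0},{"linear": [0,0,-0.04],"spin": 0},{"linear": [0,0,-0.04],"spin": 0}])

```text
time: 19.88
tcp_pos: [0.4336, 0.2638, 0.1052]
tcp_rot: [[-0.11, 0.994, -0.0], [0.994, 0.11, 0.0], [0.0, -0.0, -1.0]]
wrist_force: [0.2, -0.2, -1.5]
width: 0.105
grip_force: 77.9
```

```bash
python3 - <<'E'
from h import *
go()
S=capture('scene')
q=brown(S,(200,140,246,190));print(q,plane('scene',q[0],.082))
cv2.imwrite('pics/c6.png',cv2.resize(S[90:230,150:290],None,fx=4,fy=4,interpolation=cv2.INTER_CUBIC)[:,:,::-1])
E
```

```text
t 19.88 tcp [0.4336 0.2638 0.1052] w 0.105 F [ 0.2 -0.2 -1.5] yang 0.11
(array([220.5, 173. ]), 6.500100135803223, 111.0) [0.52233195 0.27653606 0.082     ]
```

View pics/c6.png

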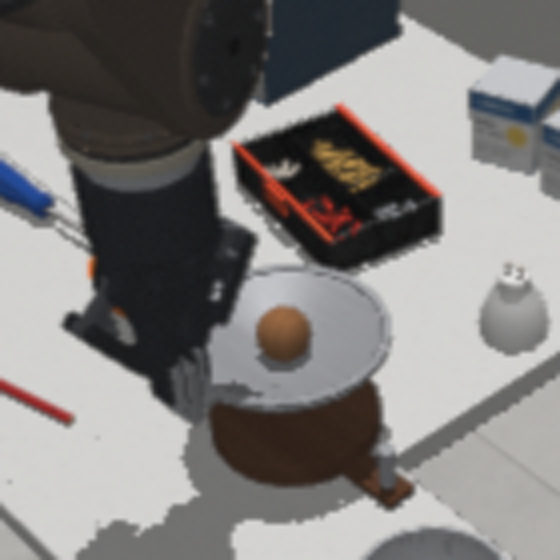

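The plate is clear of the stand and level, with the ball centred at crop (284,333). I'll lift the rest of the way and work out the arc.

move_arm(deltas=[{"linear": [0,0,-0.001],"spin": 0},{"linear": [0,0,-0.003],"spin": 0},{"linear": [0,0,-0.006],"spin": 0},{"linear": [0,0,-0.01],"spin": 0},{"linear": [0,0,-0.015],"spin": 0},{"linear": [0,0,-0.02],"spin": 0},{"linear": [0,0,-0.025],"spin": 0},{"linear": [0,0,-0.03],"spin": 0},{"linear": [0,0,-0.035],"spin": 0},{"linear": [0,0,-0.04],"spin": 0},{"linear": [0,0,-0.045],"spin": 0},{"linear": [0,0,-0.05],"spin": 0},{"linear": [0,0,-0.054],"spin": 0},{"linear": [0,0,-0.057],"spin": 0},{"linear": [0,0,-0.059],"spin": 0},{"linear": [0,0,-0.06],"spin": 0},{"linear": [0,0,-0.06],"spin": 0},{"linear": [0,0,-0.06],"spin": 0}])

```text
time: 22.18
tcp_pos: [0.4336, 0.2638, 0.1652]
tcp_rot: [[-0.11, 0.994, -0.0], [0.994, 0.11, -0.0], [0.0, -0.0, -1.0]]
wrist_force: [0.4, -0.9, -1.2]
width: 0.102
grip_force: 77.9
```

```bash
python3 - <<'E'
from h import *
go()
q=brown(capture('scene'),(195,120,246,175));print(q,plane('scene',q[0],.142))
u=np.arange(1,19)/18;p=.75*(3*u**2-2*u**3)
for a in p:print([round(-.0885*np.sin(a),4),round(.0885*(1-np.cos(a)),4)],round(-a,3))
E
```

```text
t 22.18 tcp [0.4336 0.2638 0.1652] w 0.102 F [ 0.4 -0.9 -1.2] yang 0.11
(array([218.42079163, 154.32178116]), 6.827781677246094, 124.0) [0.52264117 0.27661724 0.142     ]
[np.float64(-0.0006), np.float64(0.0)] -0.007
[np.float64(-0.0023), np.float64(0.0)] -0.026
[np.float64(-0.0049), np.float64(0.0001)] -0.056
[np.float64(-0.0084), np.float64(0.0004)] -0.095
[np.float64(-0.0125), np.float64(0.0009)] -0.141
[np.float64(-0.0171), np.float64(0.0017)] -0.194
[np.float64(-0.0221), np.float64(0.0028)] -0.252
[np.float64(-0.0272), np.float64(0.0043)] -0.313
[np.float64(-0.0324), np.float64(0.0062)] -0.375
[np.float64(-0.0375), np.float64(0.0083)] -0.437
[np.float64(-0.0423), np.float64(0.0107)] -0.498
[np.float64(-0.0467), np.float64(0.0133)] -0.556
[np.float64(-0.0506), np.float64(0.0159)] -0.609
[np.float64(-0.0539), np.float64(0.0183)] -0.655
[np.float64(-0.0566), np.float64(0.0205)] -0.694
[np.float64(-0.0586), np.float64(0.0222)] -0.724
[np.float64(-0.0599), np.float64(0.0233)] -0.743
[np.float64(-0.0603), np.float64(0.0237)] -0.75
```

move_arm(deltas=[{"linear": [-0.0006,0,0],"spin": -0.007},{"linear": [-0.0023,0,0],"spin": -0.026},{"linear": [-0.005,0,0],"spin": -0.056},{"linear": [-0.0084,0.0004,0],"spin": -0.095},{"linear": [-0.0125,0.0009,0],"spin": -0.141},{"linear": [-0.017,0.0017,0],"spin": -0.194},{"linear": [-0.022,0.0028,0],"spin": -0.252},{"linear": [-0.0272,0.0043,0],"spin": -0.313},{"linear": [-0.0324,0.0062,0],"spin": -0.375},{"linear": [-0.0375,0.0083,0],"spin": -0.437},{"linear": [-0.0423,0.0107,0],"spin": -0.498},{"linear": [-0.0467,0.0133,0],"spin": -0.556},{"linear": [-0.0506,0.0159,0],"spin": -0.609},{"linear": [-0.054,0.0183,0],"spin": -0.655},{"linear": [-0.0566,0.0205,0],"spin": -0.694},{"linear": [-0.0586,0.0222,0],"spin": -0.724},{"linear": [-0.06,0.0233,0],"spin": -0.743},{"linear": [-0.0603,0.0237,0],"spin": -0.75},{"linear": [-0.0603,0.0237,0],"spin": -0.75},{"linear": [-0.0603,0.0237,0],"spin": -0.75}])

```text
time: 24.72
tcp_pos: [0.4637, 0.2065, 0.1653]
tcp_rot: [[-0.758, 0.653, 0.0], [0.653, 0.758, 0.0], [0.0, 0.0, -1.0]]
wrist_force: [-0.0, 0.5, -1.7]
width: 0.098
grip_force: 77.9
```

```bash
python3 - <<'E'
from h import *
go()
q=brown(capture('scene'),(195,120,246,175));print(q,plane('scene',q[0],.142))
E
```

```text
t 24.73 tcp [0.4637 0.2065 0.1653] w 0.098 F [-0.   0.5 -1.7] yang 0.86
(array([240.5, 124. ]), 6.020897388458252, 18.5) [0.6468321  0.33952238 0.142     ]
```

```bash
python3 - <<'E'
from h import *
S=capture('scene');T=capture('top')
f=lambda I,x,y:cv2.resize(I[y:y+120,x:x+120],None,fx=3.2,fy=3.2,interpolation=cv2.INTER_CUBIC)
cv2.imwrite('pics/c7.png',np.hstack([f(S,160,90),f(T,160,140)])[:,:,::-1])
E
```

```text
(no output)
```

View pics/c7.png

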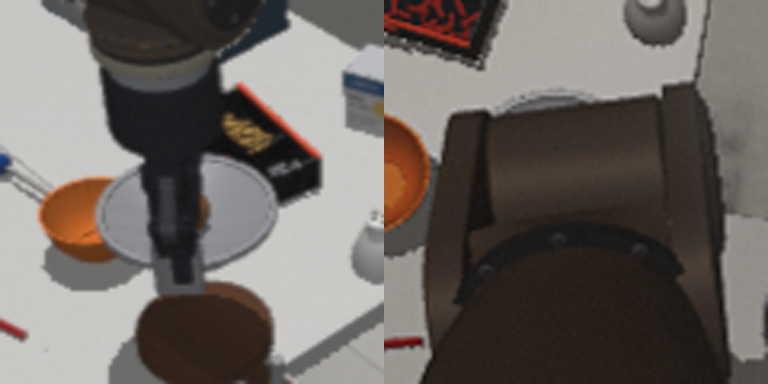

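The ball is still in the middle, peeking out behind the fingers at scene crop (205,208). The plate is level, so I'll run the second half of the turn.

move_arm(deltas=[{"linear": [-0.0006,0,0],"spin": -0.007},{"linear": [-0.0023,0,0],"spin": -0.026},{"linear": [-0.005,0,0],"spin": -0.056},{"linear": [-0.0084,0.0004,0],"spin": -0.095},{"linear": [-0.0125,0.0009,0],"spin": -0.141},{"linear": [-0.017,0.0017,0],"spin": -0.194},{"linear": [-0.022,0.0028,0],"spin": -0.252},{"linear": [-0.0272,0.0043,0],"spin": -0.313},{"linear": [-0.0324,0.0062,0],"spin": -0.375},{"linear": [-0.0375,0.0083,0],"spin": -0.437},{"linear": [-0.0423,0.0107,0],"spin": -0.498},{"linear": [-0.0467,0.0133,0],"spin": -0.556},{"linear": [-0.0506,0.0159,0],"spin": -0.609},{"linear": [-0.054,0.0183,0],"spin": -0.655},{"linear": [-0.0566,0.0205,0],"spin": -0.694},{"linear": [-0.0586,0.0222,0],"spin": -0.724},{"linear": [-0.06,0.0233,0],"spin": -0.743},{"linear": [-0.0603,0.0237,0],"spin": -0.75},{"linear": [-0.0603,0.0237,0],"spin": -0.75},{"linear": [-0.0603,0.0237,0],"spin": -0.75}])

```text
time: 27.38
tcp_pos: [0.5249, 0.1851, 0.1653]
tcp_rot: [[-0.999, -0.039, 0.0], [-0.039, 0.999, 0.0], [-0.0, 0.0, -1.0]]
wrist_force: [1.1, 0.1, -0.9]
width: 0.1
grip_force: 77.9
```

move_arm(deltas=[{"linear": [0,0,0],"spin": 0},{"linear": [0,0,0],"spin": 0},{"linear": [0,0,0],"spin": 0},{"linear": [0,0,0],"spin": 0},{"linear": [0,0,0],"spin": 0},{"linear": [0,0,0],"spin": 0},{"linear": [0,0,0],"spin": 0},{"linear": [0,0,0],"spin": 0},{"linear": [0,0,0],"spin": 0},{"linear": [0,0,0],"spin": 0},{"linear": [0,0,0],"spin": 0},{"linear": [0,0,0],"spin": 0}])

```text
time: 28.88
tcp_pos: [0.5249, 0.1851, 0.1653]
tcp_rot: [[-0.999, -0.039, 0.0], [-0.039, 0.999, 0.0], [-0.0, 0.0, -1.0]]
wrist_force: [-0.1, -0.8, -1.4]
width: 0.104
grip_force: 77.9
```

```bash
python3 - <<'E'
from h import *
go()
S=capture('scene');T=capture('top')
f=lambda I,x,y:cv2.resize(I[y:y+120,x:x+120],None,fx=3.2,fy=3.2,interpolation=cv2.INTER_CUBIC)
cv2.imwrite('pics/c8.png',np.hstack([f(S,160,90),f(T,160,140)])[:,:,::-1])
E
```

```text
t 28.88 tcp [0.5249 0.1851 0.1653] w 0.104 F [-0.1 -0.8 -1.4] yang 1.61
```

View pics/c8.png

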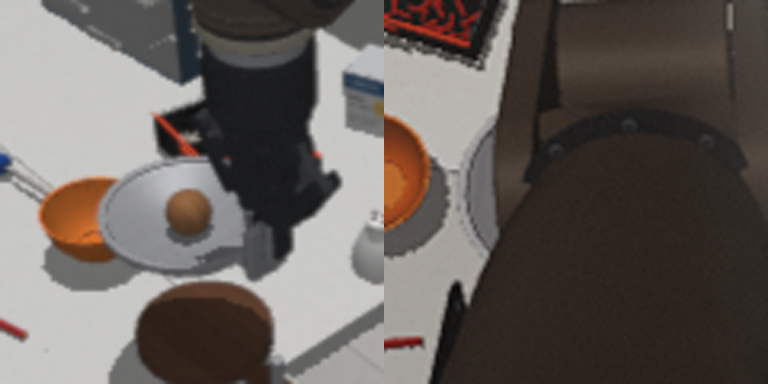

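The ball is central in the level plate at scene crop (188,212). The TCP is at (0.525,0.185), right over the measured peg at (0.525,0.186). I'm handing in.

```bash
python3 -c "
from cell import *
print(finish_job())"
```

```text
the job is handed in; nothing more can be done
None
```

I handed the job in at about 29 s. The small ball is in the bowl and the big ball is centred in the plate. The gripper holds the plate level about 10 cm above its stand, with the tab over the peg; the judge's verdict isn't shown.

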